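# Clear the saw offcuts into the scrap bin

### The arm

A 6-joint arm with a two-finger parallel gripper is mounted at the origin on the work surface. World frame = base frame: x ahead of the robot, y to its left, z up, the work surface at z = 0. Lengths are in m, angles in degrees, forces in N, time in s.
With the tool pointing down it reaches from about 0.4 to 0.825 m from the base axis. Payload 7 kg.
Tool frame: the origin (TCP) lies at the centre of the arm's flange, where the gripper is bolted on; the fingertips stand 178 mm ahead of it and the grasp point (between the pads) lies 159 mm ahead of it (tip_reach is the distance from the TCP to the fingertips, in m); z points along the fingers, y is the line along which they close (so a half turn about z gives the same grasp; the last joint's range is limited). The gripper opens to 88 mm and grips with 3 to 60 N. Pads are 19 mm wide; open, the fingers measure 130 mm over their backs; the gripper's body (78 mm by 193 mm) begins 47 mm behind the grasp point.
Start: joints at [83.142, 20.546, 0.682, 0, -70.136, -16.507], TCP at [0.268, 0.62, 0.405] pointing down, gripper open.
Joint ranges: [-176.03, 176.03], [-82.01, 121.73], [-58.28, 71.71], [-173.87, 95.51], [-174.79, -0.11], [-173.66, 173.66]. Speed limits (degrees/s): [136.94, 136.94, 172.46, 180, 180, 180].

### API

Orientations are given as [roll, pitch, yaw] about the fixed x, y, z axes, in that order (R = Rz(yaw) Ry(pitch) Rx(roll)).
In Python, from plant import * gives the robot as it stands.
- The arm moves only by the shell command python3 -m handwheel 'ROWS'. ROWS is JSON, a list of rows, each a list of 7 numbers: the opening, from -1 (shut) to 1 (fully open), then the shift along the tool's x, y, z as a fraction of full scale, then the turn, a rotation vector about the tool's x, y, z as a fraction of full scale. A call has 1 to 5 rows; each row shifts and turns the commanded pose from where the row before left it, along the tool's axes as they then stand; what a row does not reach is not made up. Full scale, the value 1, is 0.025 m for a shift and 6 degrees for a turn. A row lasts 1/8 s, in which the tool goes at most 62.5 mm and 10.7 degrees, less where a joint would pass 70% of its speed; a pose out of reach is approached as far as the arm can. A call with a number of a shift or a turn outside -1 to 1 is refused whole. A call with a gripper value outside its range is refused whole. The fingers move at their own pace and stop on an object; the grip force is fixed at half the most. Time passes only in rows, so rows that do not move let the fingers close. It gives the time, the measured TCP pose, the force, the opening and the grip force at its end, in the units of the state.
- get_obs(): the state, without advancing time (a new reading comes with each control period).
- snapshot(name): name is "side" or "top"; returns a dict with "color" (420x560x3 uint8, red, green, blue), "fx", "fy", "cx", "cy" (pixels), "k1" (the pictures are not rectified: a ray, as slopes to the right and down, at radius r is drawn at 1 + k1 r^2 times it, then the intrinsics apply), "R" (3x3) and "t" (3): a world point X has camera coordinates R X + t. Camera axes: x right, y down, z forward; pixel columns grow to the right and rows downward; lengths in m; the calibration is good to about 2 mm. A picture is of the moment at which its call begins. There is no depth.
- close_job(): hands the job in; it is judged then, once.
The state is a dict: "clock": time; "joint_pos": joint angles; "qvel": joint speeds; "tau": joint torques, N m; "tool_pos": TCP position; "orientation": TCP orientation; "force": force on the tool from outside, world axes, zero at the start; "moment": the same for the moment, N m; "opening": finger opening in m; "gripper_force": force on a finger pad.
Only numpy, scipy, OpenCV 4.12 (cv2) and the standard library are available. Lean on these libraries where they do the work, as an engineer would, in place of code of your own. Each camera call takes 0.05 s, during which the arm holds its last target. There are 200 camera calls.

### The job

Clear the two short tube offcuts, the stub of square tube and the stub of round tube, off the saw bench into the deep square scrap bin (not the shallow oblong parts tray), and let go of them there. The long square tube lying between them is a finished part: leave it where it is.

Things in the scene. Friction and masses are not known exactly. Their poses are not given: they have to be found in the camera images.
- scrap_bin: Open-topped sheet-metal bin, fixed to the bench: 180 x 180 mm outside, 80 mm high, walls and floor 4 mm, two flat 4 mm strips on its floor. Left or right of the offcuts; on the other side is a shallow black oblong tray (220 x 160 x 45 mm) with long tubes in it, which is not the bin. Origin: centre of the underside, on the bench; x and y along the sides, z up.
- square_offcut: Short offcut of bare steel square tube, 30 x 30 mm section, 50 mm long, wall 3 mm, about 130 g, lying on the bench. Origin: the middle of the piece, 15 mm above the bench. x runs along the tube (its 50 mm length), y and z across it (30 mm each).
- round_offcut: Short offcut of bare steel round tube, 34 mm outside diameter, 40 mm long, wall 3 mm, about 100 g, standing on its end on the bench. Origin: the middle of the piece, 20 mm above the bench; z runs along the tube, upward.
- long_tube: Finished length of bare steel square tube, 30 x 30 mm section, 140 mm long, lying loose on the bench between the two offcuts, across the robot's view. Not to be moved. Origin: the middle of the piece, 15 mm above the bench. x runs along its 140 mm length.

How it is judged (in metres and radians):
At the end, for the whole second after the job is handed in: Both short offcuts lie at rest inside the scrap bin, within its walls and with their middles below its rim (less than 70 mm above the bench), and the long square tube is within 20 mm of where it started (x of square_offcut in the frame of scrap_bin between -0.086 and 0.086 m and y of square_offcut in the frame of scrap_bin between -0.086 and 0.086 m and z of each of square_offcut, round_offcut in the frame of scrap_bin below 0.07 m and x of round_offcut in the frame of scrap_bin between -0.086 and 0.086 m and y of round_offcut in the frame of scrap_bin between -0.086 and 0.086 m and linear speed of each of square_offcut, round_offcut below 0.05 m/s and distance of long_tube from where it was at the start of the episode below 0.02 m); the robot touches nothing.
It fails at once if the long square tube is moved by more than 20 mm (distance of long_tube from where it was at the start of the episode above 0.02 m).
It also fails if it takes over 51 s, if anything falls off the work surface, if the arm or the gripper's body presses on something with over 40 N, if the wrist force passes 120 N, or if a joint passes its speed limit or range.

## Working session

There is one attempt and no reset: what is moved stays moved. The work goes in short steps, Python scripts to look and compute and a shell command to move; the robot and the scene stay as the last step left them, time stands still between calls to the robot, and variables do not carry over. Pictures are saved under pics/ and viewed, at most 10 in all, crops included, and the job is handed in when it is done.

```bash
mkdir -p pics
cat > h.py <<'E'
from plant import *
import numpy as np, cv2
def ray(s,u,v):
    K=np.array([[s["fx"],0,s["cx"]],[0,s["fy"],s["cy"]],[0,0,1.]])
    p=cv2.undistortPoints(np.array([[[u,v]]],float),K,np.array([s["k1"],0,0,0,0.]))[0,0]
    R=np.array(s["R"]);t=np.array(s["t"])
    return -R.T@t, R.T@np.array([p[0],p[1],1])
def onz(s,u,v,z):
    c,d=ray(s,u,v); return c+d*(z-c[2])/d[2]
E
python3 - <<'E'
from h import *
for n in("top","side"):
    s=snapshot(n); cv2.imwrite(f"pics/{n}0.png",s["color"][:,:,::-1])
    np.save(f"{n}0.npy",s,allow_pickle=True)
    print(n,s["fx"],s["k1"],-np.array(s["R"]).T@s["t"], np.round(s["R"],2).tolist())
print(get_obs())
E
```

```text
top 522.6747757365343 -0.14664237661381807 [ 0.31657347 -0.01396114  1.33468099] [[-0.03, -1.0, -0.02], [-0.98, 0.03, -0.17], [0.17, 0.01, -0.98]]
side 404.7521823754311 -0.08928088844144594 [ 0.2971874  -0.49968537  0.61985226] [[0.89, -0.45, 0.01], [-0.31, -0.62, -0.72], [0.33, 0.64, -0.7]]
{'clock': 0.1, 'joint_pos': array([ 8.31434462e+01,  2.05870637e+01,  6.38235417e-01, -1.66552084e-02,
       -7.01357526e+01, -1.65073698e+01]), 'qvel': array([-0.00846394, -0.03470203,  0.15145684,  0.06868776, -0.04362573,
       -0.01691566]), 'tau': array([-3.65110136e-04, -5.84164202e+01,  2.93751383e+01,  7.01557830e+00,
        1.02283160e-02, -4.88331773e-05]), 'tool_pos': array([0.2676166 , 0.61949091, 0.40381661]), 'orientation': array([ 1.79914456e+02, -9.02234794e-03, -2.33695877e+01]), 'force': array([-0.8888704 , -0.04717693, -0.35941643]), 'moment': array([-0.02869203, -0.03389041, -0.01115737]), 'gripper_force': 0.0, 'opening': 0.0877817476303244}
```

View pics/top0.png

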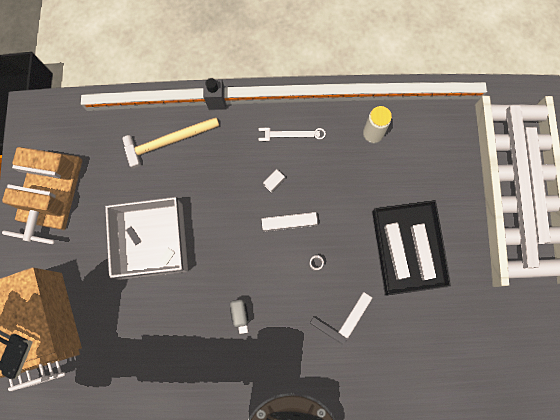

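View pics/side0.png

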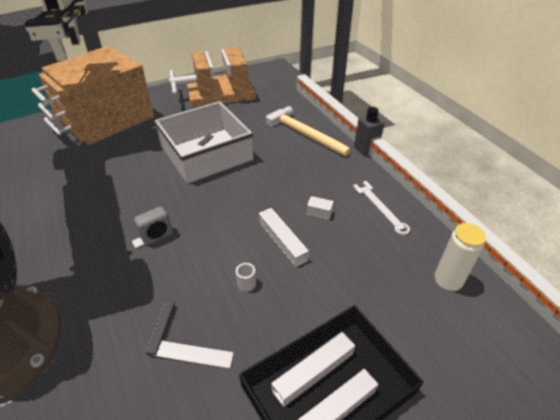

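The top view shows the bin at about (146,237), the square stub at (274,180), the long tube at (290,221) and the round stub at (316,262). The black tray is on the right. The side view agrees: square (320,208), tube (284,236), round (246,277), bin (205,140).

Run:
```python
from h import *
T=np.load("top0.npy",allow_pickle=True).item();S=np.load("side0.npy",allow_pickle=True).item()
def blob(s,u,v,r,th):
    g=cv2.cvtColor(s["color"],cv2.COLOR_RGB2GRAY)
    m=np.zeros_like(g);m[v-r:v+r,u-r:u+r]=(g[v-r:v+r,u-r:u+r]>th)*255
    c=max(cv2.findContours(m,cv2.RETR_EXTERNAL,cv2.CHAIN_APPROX_NONE)[0],key=cv2.contourArea)
    return c
for n,u,v,r,z in(("sq",274,180,18,.03),("long",290,221,34,.03),("round",316,262,14,.04),("bin",146,237,48,.08)):
  for th in (130,170):
    c=blob(T,u,v,r,th); box=cv2.boxPoints(cv2.minAreaRect(c)); P=np.array([onz(T,*p,z) for p in box])
    M=P.mean(0);e=P[1]-P[0];f=P[2]-P[1]
    print(n,th,"ctr",M.round(4),"len",np.linalg.norm(e).round(4),np.linalg.norm(f).round(4),"yaw e,f",np.degrees(np.arctan2(e[1],e[0])).round(1),np.degrees(np.arctan2(f[1],f[0])).round(1),box.mean(0).round(1))
    # predicted side pixel check
    pc=np.array(S["R"])@M+S["t"];q=pc[:2]/pc[2];q=q*(1+S["k1"]*(q@q));print("  side px",(S["fx"]*q[0]+S["cx"]).round(1),(S["fy"]*q[1]+S["cy"]).round(1))
def crop(s,x0,y0,w,h,k): return cv2.resize(s["color"][y0:y0+h,x0:x0+w,::-1],None,fx=k,fy=k,interpolation=cv2.INTER_CUBIC)
a=crop(T,240,160,100,120,5);b=crop(S,220,180,130,120,4)
b=cv2.copyMakeBorder(b,0,120,0,0,cv2.BORDER_CONSTANT);im=np.hstack([a,b]);im=cv2.resize(im,(780,int(im.shape[0]*780/im.shape[1])))
cv2.imwrite("pics/crop.png",im)
```

```text
sq 130 ctr [0.6554 0.0301 0.03  ] len 0.0553 0.0331 yaw e,f -41.4 -133.5 [273.1 179.9]
  side px 317.4 203.2
sq 170 ctr [0.6558 0.0298 0.03  ] len 0.0535 0.0298 yaw e,f -45.5 -137.5 [273.3 179.8]
  side px 317.6 203.2
long 130 ctr [ 0.5455 -0.0075  0.03  ] len 0.14 0.0361 yaw e,f -85.2 -175.8 [288.9 221.5]
  side px 279.5 231.5
long 170 ctr [ 0.5475 -0.0075  0.03  ] len 0.1397 0.0314 yaw e,f -85.0 -175.7 [288.9 220.8]
  side px 280.4 231.2
round 130 ctr [ 0.4399 -0.0721  0.04  ] len 0.0348 0.0349 yaw e,f -91.6 177.9 [316. 262.]
  side px 243.1 270.6
round 170 ctr [ 0.4386 -0.072   0.04  ] len 0.0335 0.0333 yaw e,f -46.6 -137.0 [316.  262.5]
  side px 242.4 270.8
bin 130 ctr [0.5091 0.3555 0.08  ] len 0.191 0.1823 yaw e,f -85.5 -173.2 [142.3 237.1]
  side px 200.2 126.2
bin 170 ctr [0.5092 0.3558 0.08  ] len 0.1904 0.1809 yaw e,f -85.5 -173.2 [142.2 237. ]
  side px 200.2 126.2
```

View pics/crop.png

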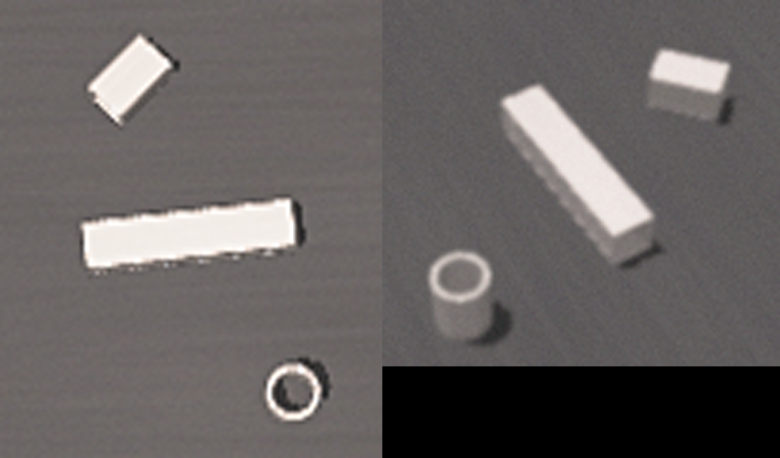

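```bash
python3 -m handwheel '[[1,0,0,-0.9,0,0,0.86],[1,0,0,-0.9,0,0,0.86],[1,0,0,-0.9,0,0,0.86],[1,0,0,0,0,0,0.86]]'
```

```text
clock: 0.6
tool_pos: [0.2678, 0.6198, 0.4741]
orientation: [-179.9, 0.1, -44.2]
force: [-1.0, 0.1, 0.3]
opening: 0.0876
gripper_force: 0.0
```

```bash
python3 -m handwheel '[[1,0.98,0.22,0,0,0,0],[1,0.98,0.22,0,0,0,0],[1,0.98,0.22,0,0,0,0],[1,0.98,0.22,0,0,0,0],[1,0.98,0.22,0,0,0,0]]'
```

```text
clock: 1.23
tool_pos: [0.3378, 0.513, 0.4723]
orientation: [-180.0, 0.0, -44.0]
force: [-0.1, -0.6, -0.1]
opening: 0.0879
gripper_force: 0.0
```

```bash
python3 -m handwheel '[[1,0.99,0.22,0,0,0,0],[1,0.99,0.22,0,0,0,0],[1,0.99,0.22,0,0,0,0],[1,0.99,0.22,0,0,0,0],[1,0.99,0.22,0,0,0,0]]' | head -2
python3 -m handwheel '[[1,0.99,0.22,0,0,0,0],[1,0.99,0.22,0,0,0,0],[1,0.99,0.22,0,0,0,0],[1,0.99,0.22,0,0,0,0],[1,0.99,0.22,0,0,0,0]]' | head -2
python3 -m handwheel '[[1,0.99,0.22,0.65,0,0,0],[1,0.99,0.22,0.65,0,0,0],[1,0.99,0.22,0.65,0,0,0],[1,0.99,0.22,0.65,0,0,0],[1,0.99,0.22,0.65,0,0,0]]' | head -2
python3 -m handwheel '[[1,0.99,0.22,0.65,0,0,0],[1,0.99,0.22,0.65,0,0,0],[1,0.99,0.22,0.65,0,0,0],[1,0.99,0.22,0.65,0,0,0],[1,0.99,0.22,0.65,0,0,0]]' | head -2
python3 -m handwheel '[[1,0.99,0.22,0.65,0,0,0],[1,0.99,0.22,0.65,0,0,0],[1,0.99,0.22,0.65,0,0,0],[1,0,0,0,0,0,0]]'
python3 - <<'E'
from h import *
for n in("top","side"):
    s=snapshot(n); np.save(f"{n}1.npy",s,allow_pickle=True)
s["color"]=s["color"].copy()
def px(s,X):
    c=np.array(s["R"])@X+s["t"];q=c[:2]/c[2];q=q*(1+s["k1"]*(q@q));return (int(s["fx"]*q[0]+s["cx"]),int(s["fy"]*q[1]+s["cy"]))
o=get_obs();p=o["tool_pos"];print(p,px(s,p-[0,0,.159]),px(s,p-[0,0,.178]))
cv2.imwrite("pics/side1.png",cv2.resize(s["color"][100:310,200:400,::-1],None,fx=2.8,fy=2.8,interpolation=cv2.INTER_CUBIC))
E
```

```text
clock: 1.85
tool_pos: [0.4075, 0.4076, 0.4722]
clock: 2.48
tool_pos: [0.4772, 0.3017, 0.4721]
clock: 3.1
tool_pos: [0.5469, 0.1959, 0.3904]
clock: 3.72
tool_pos: [0.6168, 0.0901, 0.3091]
clock: 4.22
tool_pos: [0.6583, 0.026, 0.259]
orientation: [179.8, 0.1, -44.1]
force: [-0.1, -1.0, 0.2]
opening: 0.0878
gripper_force: 0.0
[0.65821422 0.02751807 0.26073251] (321, 177) (320, 184)
```

View pics/side1.png

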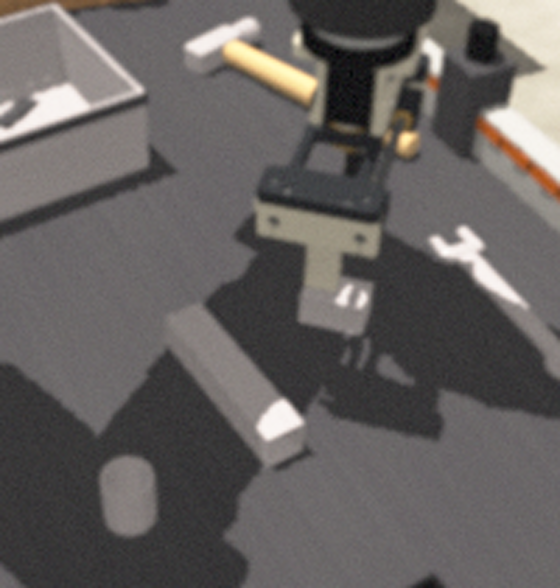

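The side view shows the open gripper in line over the square stub at (320,209). The tube and round stub haven't moved. Going down to grasp it.

```bash
python3 -m handwheel '[[1,0.1,0,0.9,0,0,0],[1,0,0,0.9,0,0,0],[1,0,0,0.7,0,0,0],[1,0,0,0.55,0,0,0],[1,0,0,0,0,0,0]]'
python3 -m handwheel '[[-1,0,0,0,0,0,0],[-1,0,0,0,0,0,0],[-1,0,0,0,0,0,0],[-1,0,0,0,0,0,0],[-1,0,0,0,0,0,0]]'
```

```text
clock: 4.95
tool_pos: [0.6597, 0.0267, 0.1838]
orientation: [179.9, 0.0, -44.0]
force: [-0.2, 0.2, 1.0]
opening: 0.0879
gripper_force: 0.0
clock: 5.58
tool_pos: [0.6601, 0.0265, 0.1848]
orientation: [-180.0, -0.0, -44.0]
force: [-0.3, -0.5, -0.8]
opening: 0.0434
gripper_force: 0.0
```

```bash
python3 -m handwheel '[[-1,0,0,0,0,0,0],[-1,0,0,0,0,0,0],[-1,0,0,0,0,0,0]]'
python3 -m handwheel '[[-1,0,0,-0.5,0,0,0],[-1,0,0,-1,0,0,0],[-1,0,0,-1,0,0,0],[-1,0,0,-1,0,0,0],[-1,0,0,-1,0,0,0]]'
```

```text
clock: 5.95
tool_pos: [0.6602, 0.0266, 0.1847]
orientation: [-180.0, -0.0, -44.0]
force: [0.4, 0.2, 1.2]
opening: 0.0299
gripper_force: 30.0
clock: 6.58
tool_pos: [0.6598, 0.0265, 0.2987]
orientation: [-180.0, -0.0, -44.0]
force: [0.1, -0.8, -1.4]
opening: 0.0298
gripper_force: 30.0
```

Gripped: the opening is 29.9 mm and the force 30 N. I'll carry it to the bin.

```bash
python3 -m handwheel '[[-1,0,0,-1,0,0,0],[-1,0,0,-1,0,0,0],[-1,-0.5,-0.21,0,0,0,0],[-1,-0.89,-0.376,0,0,0,0],[-1,-0.89,-0.376,0,0,0,0]]' | head -2
python3 -m handwheel '[[-1,-0.89,-0.376,0,0,0,0],[-1,-0.89,-0.376,0,0,0,0],[-1,-0.89,-0.376,0,0,0,0],[-1,-0.89,-0.376,0,0,0,0],[-1,-0.89,-0.376,0,0,0,0]]' | head -2
python3 -m handwheel '[[-1,-0.89,-0.376,0,0,0,0],[-1,-0.89,-0.376,0,0,0,0],[-1,-0.89,-0.376,0,0,0,0],[-1,-0.89,-0.376,0,0,0,0],[-1,-0.89,-0.376,0,0,0,0]]' | head -2
python3 -m handwheel '[[-1,-0.89,-0.376,0,0,0,0],[-1,-0.39,-0.166,0,0,0,0],[-1,0,0,0,0,0,0]]'
python3 - <<'E'
from h import *
T=snapshot("top");s=snapshot("side")
cv2.imwrite("pics/bin1.png",np.hstack([cv2.resize(T["color"][180:300,80:220,::-1],(400,343)),cv2.resize(s["color"][60:200,130:290,::-1],(392,343))]))
def px(s,X):
    c=np.array(s["R"])@X+s["t"];q=c[:2]/c[2];q=q*(1+s["k1"]*(q@q));return (round(s["fx"]*q[0]+s["cx"]),round(s["fy"]*q[1]+s["cy"]))
# bin rim corners from side view start image: triangulate check
S=np.load("side0.npy",allow_pickle=True).item()
b=np.array([.509,.355,.08]);r=np.radians(-4.5)
for i,j in((1,1),(1,-1),(-1,-1),(-1,1)):
    X=b+[.09*(i*np.cos(r)-j*np.sin(r)),.09*(i*np.sin(r)+j*np.cos(r)),0];print(X.round(3),px(T,X),px(S,X))
E
```

```text
clock: 7.2
tool_pos: [0.6348, 0.0842, 0.3464]
clock: 7.82
tool_pos: [0.5873, 0.1955, 0.3464]
clock: 8.45
tool_pos: [0.5398, 0.3064, 0.3463]
clock: 8.82
tool_pos: [0.527, 0.3382, 0.3469]
orientation: [180.0, 0.0, -43.9]
force: [-0.5, -0.6, -1.2]
opening: 0.0295
gripper_force: 30.0
[0.606 0.438 0.08 ] (111, 199) (225, 103)
[0.592 0.258 0.08 ] (181, 203) (246, 137)
[0.412 0.272 0.08 ] (175, 275) (171, 155)
[0.426 0.452 0.08 ] (103, 271) (158, 116)
```

View pics/bin1.png

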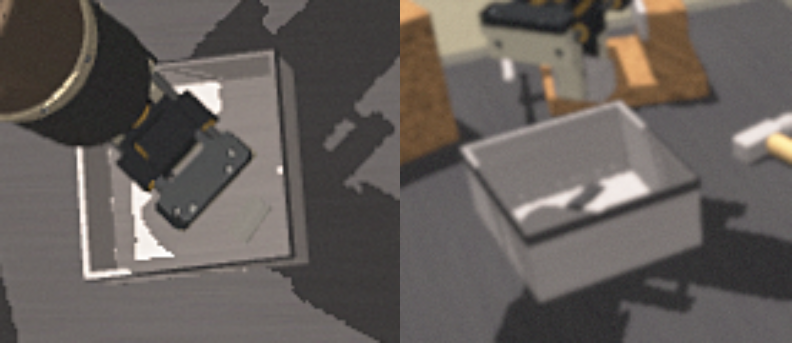

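The crop puts the bin rim corners at about (107,206), (177,198), (184,270) and (111,277). That makes the yaw about +5° and the centre about (0.509, 0.349). The held stub is inside the rim, 20 mm off centre, so it's safe to lower and release.

```bash
python3 -m handwheel '[[-1,0,0,0.9,0,0,0],[-1,0,0,0.9,0,0,0],[-1,0,0,0.9,0,0,0],[-1,0,0,0.9,0,0,0],[-1,0,0,0.9,0,0,0]]' | tail -6
python3 -m handwheel '[[-1,0,0,0.8,0,0,0],[-1,0,0,0,0,0,0]]'
```

```text
clock: 9.55
tool_pos: [0.5279, 0.3367, 0.2341]
orientation: [-180.0, -0.0, -44.1]
force: [-0.1, -0.1, -1.6]
opening: 0.0301
gripper_force: 30.0
clock: 9.8
tool_pos: [0.5274, 0.3364, 0.2132]
orientation: [179.8, -0.0, -44.1]
force: [0.0, -0.2, -0.6]
opening: 0.0298
gripper_force: 30.0
```

```bash
python3 -m handwheel '[[0.2,0,0,0,0,0,0],[0.2,0,0,0,0,0,0],[0.2,0,0,0,0,0,0],[0.2,0,0,0,0,0,0]]'
python3 -m handwheel '[[0.2,0,0,-1,0,0,0],[0.2,0,0,-1,0,0,0],[0.2,0,0,-1,0,0,0],[0.2,0,0,-1,0,0,0],[0.2,0,0,-1,0,0,0]]'
```

```text
clock: 10.3
tool_pos: [0.5275, 0.3377, 0.2152]
orientation: [-179.9, 0.0, -44.0]
force: [0.5, -0.1, -0.3]
opening: 0.0521
gripper_force: 0.0
clock: 10.92
tool_pos: [0.5273, 0.3376, 0.3407]
orientation: [-180.0, 0.0, -44.0]
force: [-0.2, 1.0, -0.5]
opening: 0.0523
gripper_force: 0.0
```

```bash
python3 -m handwheel '[[1,0.597,0.947,0,0,0,0],[1,0.597,0.947,0,0,0,0],[1,0.597,0.947,0,0,0,0],[1,0.597,0.947,0,0,0,0],[1,0.597,0.947,0,0,0,0]]' | head -2
python3 -m handwheel '[[1,0.597,0.947,0,0,0,0],[1,0.597,0.947,0,0,0,0],[1,0.597,0.947,0,0,0,0],[1,0.597,0.947,0,0,0,0],[1,0.597,0.947,0,0,0,0]]' | head -2
python3 -m handwheel '[[1,0.597,0.947,0.72,0,0,0],[1,0.597,0.947,0.72,0,0,0],[1,0.597,0.947,0.72,0,0,0],[1,0.597,0.947,0.72,0,0,0],[1,0.597,0.947,0.72,0,0,0]]' | head -2
python3 -m handwheel '[[1,0,0,0,0,0,0]]'
python3 - <<'E'
from h import *
s=snapshot("side");T=snapshot("top")
cv2.imwrite("pics/side2.png",np.hstack([cv2.resize(s["color"][170:320,170:320,::-1],(400,400)),cv2.resize(T["color"][160:310,90:240,::-1],(400,400))]))
E
```

```text
clock: 11.55
tool_pos: [0.4985, 0.1992, 0.3398]
clock: 12.18
tool_pos: [0.4698, 0.0619, 0.3397]
clock: 12.8
tool_pos: [0.4411, -0.075, 0.2493]
clock: 12.92
tool_pos: [0.4402, -0.0755, 0.2485]
orientation: [179.9, 0.1, -44.2]
force: [0.5, 0.7, 0.4]
opening: 0.0875
gripper_force: 0.0
```

View pics/side2.png

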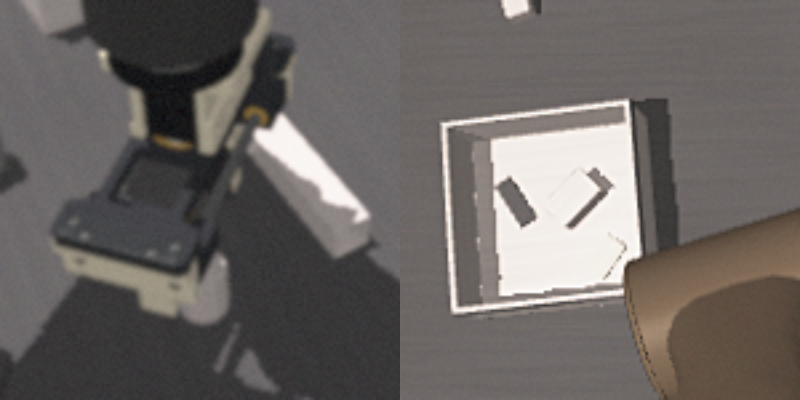

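The right crop shows the square stub lying in the bin. The left crop shows the gripper over the round stub, at about (247,279), and clear of the long tube. Now lowering and gripping.

```bash
python3 -m handwheel '[[1,0.1,0,0.8,0,0,0],[1,0,0,0.8,0,0,0],[1,0,0,0.6,0,0,0],[1,0,0,0.4,0,0,0],[1,0,0,0,0,0,0]]'
python3 -m handwheel '[[-1,0,0,0,0,0,0],[-1,0,0,0,0,0,0],[-1,0,0,0,0,0,0],[-1,0,0,0,0,0,0],[-1,0,0,0,0,0,0]]' | head -1
python3 -m handwheel '[[-1,0,0,0,0,0,0],[-1,0,0,0,0,0,0],[-1,0,0,0,0,0,0]]'
```

```text
clock: 13.65
tool_pos: [0.4437, -0.0748, 0.1845]
orientation: [180.0, 0.0, -44.0]
force: [0.3, -0.6, -0.0]
opening: 0.088
gripper_force: 0.0
clock: 14.28
clock: 14.65
tool_pos: [0.4436, -0.0751, 0.1847]
orientation: [-180.0, -0.0, -44.0]
force: [-0.2, -0.8, 0.1]
opening: 0.034
gripper_force: 30.0
```

```bash
python3 -m handwheel '[[-1,0,0,-0.5,0,0,0],[-1,0,0,-1,0,0,0],[-1,0,0,-1,0,0,0],[-1,0,0,-1,0,0,0],[-1,0,0,-1,0,0,0]]' 
python3 -m handwheel '[[-1,0,0,-1,0,0,0],[-1,0,0,-1,0,0,0],[-1,-0.366,-0.466,0,0,0,0],[-1,-0.732,-0.932,0,0,0,0],[-1,-0.732,-0.932,0,0,0,0]]' | head -2
python3 -m handwheel '[[-1,-0.732,-0.932,0,0,0,0],[-1,-0.732,-0.932,0,0,0,0],[-1,-0.732,-0.932,0,0,0,0],[-1,-0.732,-0.932,0,0,0,0],[-1,-0.732,-0.932,0,0,0,0]]' | head -2
python3 -m handwheel '[[-1,-0.732,-0.932,0,0,0,0],[-1,-0.732,-0.932,0,0,0,0],[-1,-0.732,-0.932,0,0,0,0],[-1,-0.732,-0.932,0,0,0,0],[-1,-0.732,-0.932,0,0,0,0]]' | head -2
python3 -m handwheel '[[-1,-0.732,-0.932,0,0,0,0],[-1,-0.732,-0.932,0,0,0,0],[-1,-0.366,-0.466,0,0,0,0],[-1,0,0,0,0,0,0]]'
```

```text
clock: 15.28
tool_pos: [0.4432, -0.0752, 0.2988]
orientation: [-180.0, -0.0, -44.0]
force: [0.3, -0.3, -0.9]
opening: 0.0341
gripper_force: 30.0
clock: 15.9
tool_pos: [0.4506, -0.0005, 0.347]
clock: 16.52
tool_pos: [0.4656, 0.1472, 0.3467]
clock: 17.15
tool_pos: [0.4814, 0.2951, 0.3471]
clock: 17.65
tool_pos: [0.4889, 0.3681, 0.3466]
orientation: [180.0, -0.0, -44.0]
force: [-0.7, -1.0, -1.4]
opening: 0.034
gripper_force: 30.0
```

```bash
python3 -m handwheel '[[-1,0,0,0.9,0,0,0],[-1,0,0,0.9,0,0,0],[-1,0,0,0.9,0,0,0],[-1,0,0,0.9,0,0,0],[-1,0,0,0.9,0,0,0]]' | head -4
python3 -m handwheel '[[-1,0,0,0.7,0,0,0],[-1,0,0,0,0,0,0]]'
python3 -m handwheel '[[0.2,0,0,0,0,0,0],[0.2,0,0,0,0,0,0],[0.2,0,0,0,0,0,0],[0.2,0,0,0,0,0,0]]'
python3 -m handwheel '[[0.2,0,0,-1,0,0,0],[0.2,0,0,-1,0,0,0],[0.2,0,0,-1,0,0,0],[0.2,0,0,-1,0,0,0],[0.2,0,0,-1,0,0,0]]'
python3 -m handwheel '[[0.2,0.9,0,-0.5,0,0,0],[0.2,0.9,0,-0.5,0,0,0],[0.2,0.9,0,-0.5,0,0,0],[0.2,0.9,0,-0.5,0,0,0],[0.2,0.9,0,-0.5,0,0,0]]' | head -2
python3 -m handwheel '[[0.2,0.9,0,0,0,0,0],[0.2,0.9,0,0,0,0,0],[0.2,0.9,0,0,0,0,0],[0.2,0,0,0,0,0,0],[0.2,0,0,0,0,0,0]]'
python3 - <<'E'
from h import *
s=snapshot("side");T=snapshot("top")
cv2.imwrite("pics/end.png",np.hstack([cv2.resize(s["color"][80:290,130:340,::-1],(400,400)),cv2.resize(T["color"][150:310,90:330,::-1],(400,267))[[min(i,266) for i in range(400)]]]))
E
```

```text
clock: 18.27
tool_pos: [0.4889, 0.3662, 0.2342]
orientation: [180.0, 0.0, -44.1]
force: [0.1, 0.6, -1.0]
clock: 18.52
tool_pos: [0.4887, 0.3662, 0.216]
orientation: [179.8, -0.0, -44.0]
force: [-0.5, -0.5, -1.6]
opening: 0.0342
gripper_force: 30.0
clock: 19.02
tool_pos: [0.489, 0.3671, 0.2176]
orientation: [-180.0, 0.0, -44.0]
force: [0.6, -0.0, -0.3]
opening: 0.0522
gripper_force: 0.0
clock: 19.65
tool_pos: [0.4888, 0.3669, 0.3431]
orientation: [-180.0, 0.0, -44.0]
force: [-0.6, 0.0, 0.4]
opening: 0.0528
gripper_force: 0.0
clock: 20.27
tool_pos: [0.5703, 0.2882, 0.4053]
clock: 20.9
tool_pos: [0.6186, 0.2417, 0.4042]
orientation: [180.0, 0.0, -44.0]
force: [-0.7, -0.4, -1.0]
opening: 0.0526
gripper_force: 0.0
```

View pics/end.png

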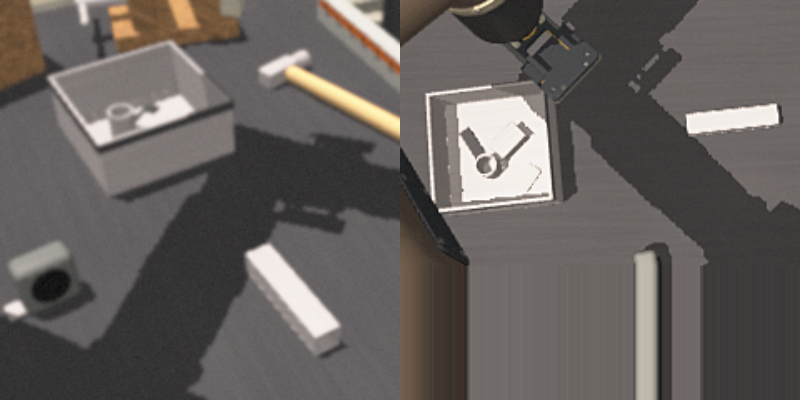

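The top crop shows both stubs in the bin: the round one standing at (488,164) and the square one at (512,140). The long tube is where it was, and the gripper is clear, so I'm handing in.

```bash
python3 -c "
from plant import *
print(close_job())"
```

```text
the job is handed in; nothing more can be done
None
```

I put both offcuts in the scrap bin and let go of them, left the long tube where it was, and handed the job in at about 21 s; no verdict was returned, but the last pictures showed everything in place.

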